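Feeler under the tilt-out bin

ROBOT

A 7-joint arm with a two-finger parallel gripper is mounted at the origin on the work surface. World frame = base frame: x ahead of the robot, y to its left, z up, the work surface at z = 0. Lengths are in mm, angles in rad, forces in N, time in s.
With the tool pointing down it reaches from about 400 to 850 mm from the base axis. Payload 10.4 kg.
Tool frame: the origin (TCP) lies midway between the tips of the shut fingers; the grasp point (between the pads) lies 19 mm behind it; z points along the fingers, y is the line along which they close (so a half turn about z gives the same grasp; the last joint's range is limited). The gripper opens to 85 mm and grips with 20 to 120 N. Pads are 22 mm wide; open, the fingers measure 114 mm over their backs; the gripper's body (76 mm by 85 mm) begins 54 mm behind the grasp point. The pads swing forward as they close: fully open they stand 13 mm farther back than shut.
Start: joints at [1.222, 0.332, -0.065, 1.46, 0.022, 1.35, -0.088], TCP at [200.064, -592.137, 231.338] pointing down, gripper open.
Joint ranges: [-2.6, 2.6], [-0.5, 2.12], [-1.47, 1.34], [0.16, 2.42], [-1.27, 4.41], [0.06, 2.06], [-2.6, 2.6]. Speed limits (rad/s): [2.22, 2.22, 2.79, 2.79, 3.14, 3.14, 3.14].

INTERFACE

Orientations are given as a unit quaternion [x, y, z, w].
In Python, from plant import robot gives the robot as it stands.
- The arm moves only by the tool arm_command, never from a script. Its argument "motion" is a list that holds one entry, the list of rows, each a list of 5 numbers: the shift along the tool's x, y, z in mm, then the turn about the tool's z in rad, then the opening in per cent of the stroke, from 0 (shut) to 100 (fully open). In form: [[[tx, ty, tz, turn, jaw], ...]]. A call has exactly 10 rows; each row is the pose to reach, as a shift and turn from the pose commanded when the call began, along the tool's axes at that moment; what a row does not reach only later rows make up. A row lasts 1/12 s, in which the tool goes at most 41.7 mm and 7.16 degrees, less where a joint would pass 70% of its speed; a pose out of reach is approached as far as the arm can. A call with a gripper value outside its range is refused whole. The fingers move at their own pace and stop on an object; the grip force is fixed at half the most. Time passes only in rows, so rows that repeat a pose let the fingers close, or fill a call up. It gives the time, the measured TCP pose, the force, the opening and the grip force at its end, in the units of the state.
- robot.get_state(): the state, without advancing time (a new reading comes with each control period).
- robot.capture(name): name is "scene" or "top"; returns (picture, depth): 420x560x3 uint8, red, green, blue; 420x560 float32, mm along the optical axis (not along the pixel's ray), 0 where there is no reading.
- robot.get_calibration(name): a dict with "camera_matrix" (3x3 intrinsics, pixels), "distortion" ([k1, k2, p1, p2, k3] as OpenCV has them; the pictures are not rectified), "rvec" (rotation vector, rad) and "tvec" (3), from world to camera coordinates, as OpenCV has them. Camera axes: x right, y down, z forward; pixel columns grow to the right and rows downward; lengths in mm; the calibration is good to about 2 mm. A picture is of the moment at which its call begins. get_calibration takes no time and is no camera call.
- robot.finish_job(): hands the job in; it is judged then, once.
The state is a dict: "t": time; "q": joint angles; "joint_velocities": joint speeds; "tau": joint torques, N m; "tcp_pos": TCP position; "tool_rot": TCP orientation; "ft_force": force on the tool from outside, world axes, zero at the start; "ft_torque": the same for the moment, N m; "width": finger opening in mm; "grasp_force": force on a finger pad.
Only numpy, scipy, OpenCV 4.12 (cv2) and the standard library are available. Lean on these libraries where they do the work, as an engineer would, in place of code of your own. Each camera call takes 0.05 s, during which the arm holds its last target. There are 200 camera calls.

TASK

The organiser's tilt-out bin has been rubbing, so test the gap beneath it: pick up the thinner of the two wooden feelers by its upright grip and, holding it flat, slide its blade squarely in from the front under the bin until at least 50 mm of it is beneath. Do not force it: it must go in freely, not jam against the organiser. Let go and leave it lying flat in the gap, and leave the thick feeler where it lies.

Things in the scene. Friction and masses are not known exactly. Their poses are not given: they have to be found in the camera images.
- feeler: Thin feeler, bare light wood, loose, 60 g: flat blade 8 mm thick, 36 wide, 170 long, lying on the ledge, with an upright grip. Origin on the underside below the grip's middle; x along the blade to its testing end (blade -40 to +130 mm), y across, z up. Grip 30 mm along x, 14 mm along y, from 8 to 70 mm above the underside: take it from above across its 14 mm.
- feeler_tip (a point): Middle of the testing end of the thin feeler's blade, 130 mm from the feeler's origin along x, at half the blade's thickness (4 mm above its underside); axes as the feeler's.
- thick_feeler: Thick feeler, bare light wood, loose, 160 g: blade 30 mm thick (too thick for the gap), 50 wide, 150 long (-40 to +110 mm in x), upright grip 30 x 14 mm from 30 to 78 mm. Origin on the underside below the grip's middle, x to its testing end, z up. Lies beside the thin one, nearer to or farther from the robot, pointing roughly the same way. Not needed.
- organiser: White organiser, grey bin at its front, all fixed; 120 mm deep (x), 160 wide (y), 112 high. Origin: centre of its underside, on the ledge; x from front to back, z up. Stands on side skids 22 mm high: below the bin a gap 120 mm wide, 22 high, open only at the front, mouth at x = -60, end at x = +54 mm. Bin edge and lip overhang the mouth by 12 mm, 90 to 105 mm up. Front looks to +y, turned 10-40 deg to +x.
There are look-alikes about, which are no part of the job. Leave any green look-alike of the feeler alone. Leave any black look-alike of the organiser alone.

How it is judged:
By the outcome, as a careful person would: the job done as asked, in the order asked, and still so for the second after the job is handed in, with the robot touching nothing.
It also fails if it takes over 40 s, if anything falls off the work surface, if the arm or the gripper's body presses on something with over 40 N, if the wrist force passes 120 N, or if a joint passes its speed limit or range.

## Working session

There is one attempt and no reset: what is moved stays moved. The work goes in short steps, Python scripts to look and compute and a tool call to move; the robot and the scene stay as the last step left them, time stands still between calls to the robot, and variables do not carry over. Pictures are saved under pics/ and viewed, at most 10 in all, crops included, and the job is handed in when it is done.

Besides the shell and the picture viewer there is one more tool, called after "Emit:" by a JSON object that holds its "op" and its "data", one argument or row to a line. arm_command: Moves the arm, as the interface text tells. Its arguments: {"type":"object","properties":{"motion":{"type":"array"}},"required":["motion"]}

```bash
mkdir -p pics; ls; cat > h.py <<'E'
import numpy as np, cv2
from plant import robot
from scipy.spatial.transform import Rotation as R
def cap(n,f):
    p,d=robot.capture(n); cv2.imwrite('pics/'+f+'.png',p[:,:,::-1]); np.save('pics/'+f+'.npy',d); return p,d
def cam(n):
    c=robot.get_calibration(n); return np.array(c['camera_matrix'],float),np.array(c['distortion'],float),cv2.Rodrigues(np.array(c['rvec'],float))[0],np.array(c['tvec'],float).ravel()
def cloud(n,d):
    K,D,Rm,t=cam(n); v,u=np.mgrid[:d.shape[0],:d.shape[1]]
    r=cv2.undistortPoints(np.stack([u,v],-1).reshape(-1,1,2).astype(float),K,D).reshape(-1,2)
    P=np.c_[r,np.ones(len(r))]*d.reshape(-1,1)
    return ((P-t)@Rm).reshape(*d.shape,3)
E
python3 - <<'E'
from h import *
for n in('top','scene'): cap(n,n+'1'); K,D,Rm,t=cam(n); print(n,-Rm.T@t)
s=robot.get_state(); print(s['t'],s['tcp_pos'],s['tool_rot'],s['width'],s['ft_force'])
E
```

```text
pics
top [428.18919412  40.40371212 966.36771896]
scene [1059.26772482 -580.62584123  703.3581003 ]
0.1 [ 199.93252135 -591.82913326  230.61406213] [ 9.86762209e-01  1.62172659e-01 -1.06850514e-04 -5.99738643e-04] 85.63319046038767 [ 0.34864772 -0.18228203 -0.31405585]
```

View pics/top1.png

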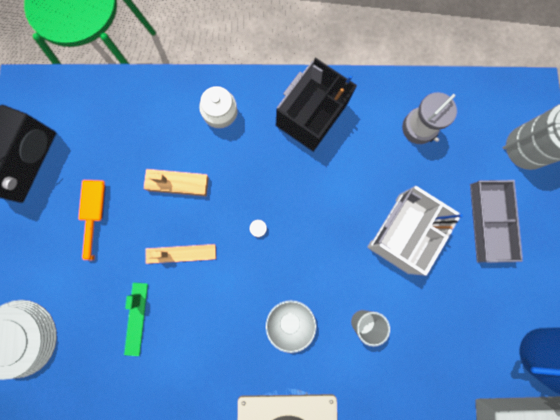

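View pics/scene1.png

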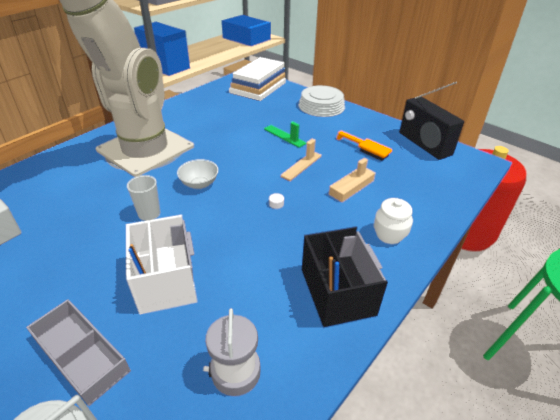

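The top view shows the thin feeler at about (145–215, 253) with its grip near (165, 253), and the thick one at row 182. The white organiser is at about (415, 232), with its front facing left. A small white cap sits at (258, 229), between the feelers and the organiser, and a bowl sits at (291, 327).

```bash
python3 - <<'E'
from h import *
d=np.load('pics/top1.npy'); C=cloud('top',d)
def reg(n,u0,u1,v0,v1,z0,z1):
    P=C[v0:v1,u0:u1].reshape(-1,3); P=P[(P[:,2]>z0)&(P[:,2]<z1)]
    if len(P)<5: print(n,len(P));return
    r=cv2.minAreaRect(P[:,:2].astype(np.float32)); print(n,len(P),'z',np.percentile(P[:,2],[5,50,95]).round(1),'mean',P[:,:2].mean(0).round(1)); print('  ',cv2.boxPoints(r).round(1).tolist())
reg('table',225,245,240,260,-50,50)
reg('thin blade',138,225,238,270,4,14)
reg('thin grip',138,225,238,270,30,90)
reg('thick blade',135,215,165,200,20,38)
reg('thick grip',135,215,165,200,60,90)
reg('org all',360,470,180,280,8,140)
reg('org top',360,470,180,280,95,130)
reg('cap',245,272,215,242,6,60)
reg('bowl',260,320,295,357,10,90)
reg('cup',345,395,305,352,10,140)
p=cv2.imread('pics/top1.png')
a=cv2.resize(p[170:285,360:470],None,fx=5,fy=5,interpolation=2); b=cv2.resize(p[165:280,138:188],None,fx=5,fy=5,interpolation=2)
cv2.imwrite('pics/crop1.png',np.hstack([a,b])[:600,:800])
E
```

```text
table 397 z [-2.1  0.7  3.6] mean [456.4 126.8]
   [[433.0, 103.0], [479.8999938964844, 102.69999694824219], [480.20001220703125, 150.8000030517578], [433.20001220703125, 151.0]]
thin blade 968 z [ 5.   8.7 11.6] mean [447.1 250.6]
   [[409.1000061035156, 154.10000610351562], [484.79998779296875, 153.8000030517578], [485.8999938964844, 359.8999938964844], [410.1000061035156, 360.29998779296875]]
thin grip 113 z [33.7 70.3 73. ] mean [443.8 300.5]
   [[436.29998779296875, 317.8999938964844], [437.0, 288.5], [450.5, 288.8999938964844], [449.79998779296875, 318.20001220703125]]
thick blade 1140 z [27.3 30.7 33.6] mean [619.7 265.1]
   [[589.4000244140625, 198.8000030517578], [639.7000122070312, 194.0], [654.0999755859375, 344.29998779296875], [603.7999877929688, 349.1000061035156]]
thick grip 104 z [63.6 77.9 80.9] mean [624.  304.8]
   [[616.2000122070312, 291.6000061035156], [630.0999755859375, 290.1000061035156], [633.4000244140625, 320.70001220703125], [619.5999755859375, 322.29998779296875]]
org all 4663 z [ 26.   65.6 113.1] mean [ 493.6 -299.6]
   [[392.8999938964844, -304.100006
[... 173 characters left out ...]
00.1]
   [[392.8999938964844, -303.79998779296875], [527.2999877929688, -393.1000061035156], [601.5999755859375, -281.29998779296875], [467.20001220703125, -192.0]]
cap 210 z [19.1 22.5 25.2] mean [506.7  68.9]
   [[488.0, 87.5], [488.29998779296875, 50.70000076293945], [525.2000122070312, 51.0], [525.0, 87.80000305175781]]
bowl 1467 z [11.3 25.4 46.5] mean [273.6  -8.8]
   [[199.6999969482422, -6.400000095367432], [277.5, -86.5999984741211], [357.70001220703125, -8.800000190734863], [279.8999938964844, 71.30000305175781]]
cup 795 z [ 17.5  70.2 101.8] mean [ 276.5 -192. ]
   [[232.3000030517578, -172.0], [266.1000061035156, -233.5], [328.79998779296875, -199.0], [295.1000061035156, -137.5]]
```

View pics/crop1.png

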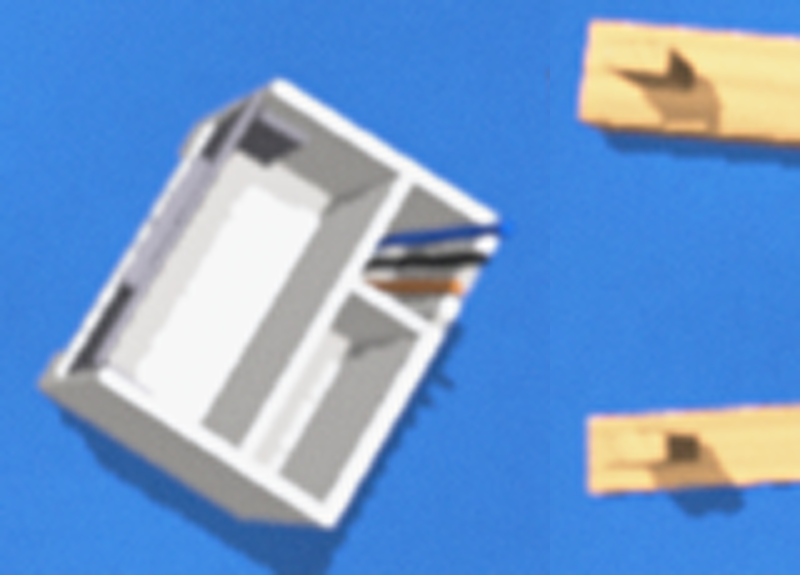

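The crop shows the white organiser's lip side at the upper left, running from (45, 380) to (270, 85). The pens are at the back. I'll refine the axes next.

```bash
python3 - <<'E'
from h import *
d=np.load('pics/top1.npy'); C=cloud('top',d); p=cv2.imread('pics/top1.png'); hsv=cv2.cvtColor(p,cv2.COLOR_BGR2HSV)
m=np.zeros(d.shape,bool); m[236:272,135:228]=1; h=hsv[...,0]; m&=(h<30)&(hsv[...,2]>90)
P=C[m]; B=P[(P[:,2]<16)&(P[:,2]>0)]
r=cv2.minAreaRect(B[:,:2].astype(np.float32)); print('blade',len(B),r,cv2.boxPoints(r).round(1).tolist())
G=P[(P[:,2]>62)]; print('grip top',len(G),cv2.minAreaRect(G[:,:2].astype(np.float32)))
# organiser by z: extents along f,w
P=C[170:285,355:475].reshape(-1,3)
for th in (32.5,33.2,33.5,33.8,34.5):
    a=np.radians(th); f=np.array([np.sin(a),np.cos(a)]); w=np.array([np.cos(a),-np.sin(a)])
    o=[]
    for z0,z1 in((107,118),(88,103)):
        Q=P[(P[:,2]>z0)&(P[:,2]<z1)][:,:2]; o+=[len(Q),*np.percentile(Q@f,[0.5,99.5]).round(1),*np.percentile(Q@w,[.5,99.5]).round(1)]
    print(th,o)
print('zmax',P[:,2].max())
Q=C[55:155,270:360].reshape(-1,3); Q=Q[(Q[:,2]>30)&(Q[:,2]<200)]; print('black',cv2.boxPoints(cv2.minAreaRect(Q[:,:2].astype(np.float32))).round().tolist(),Q[:,2].max())
E
```

```text
blade 892 ((447.4249267578125, 258.12872314453125), (36.29386520385742, 168.476806640625), 3.191558837890625) [[424.6000061035156, 341.20001220703125], [434.0, 173.0], [470.20001220703125, 175.0], [460.8999938964844, 343.20001220703125]]
grip top 88 ((439.48406982421875, 179.0922088623047), (278.02313232421875, 12.305439949035645), 87.87835693359375)
32.5 [702, np.float64(-45.4), np.float64(74.2), np.float64(495.6), np.float64(657.0), 702, np.float64(-40.5), np.float64(87.0), np.float64(495.4), np.float64(653.4)]
33.2 [702, np.float64(-38.9), np.float64(81.1), np.float64(495.8), np.float64(656.4), 702, np.float64(-33.8), np.float64(93.9), np.float64(495.7), np.float64(652.7)]
33.5 [702, np.float64(-36.2), np.float64(84.0), np.float64(495.6), np.float64(656.1), 702, np.float64(-30.8), np.float64(97.0), np.float64(495.5), np.float64(652.4)]
33.8 [702, np.float64(-33.4), np.float64(87.1), np.float64(495.4), np.float64(656.0), 702, np.float64(-28.1), np.float64(100.0), np.float64(495.2), np.float64(652.3)]
34.5 [702, np.float64(-27.0), np.float64(93.7), np.float64(494.6), np.float64(655.7), 702, np.float64(-21.7), np.float64(107.3), np.float64(494.4), np.float64(652.1)]
zmax 966.3677189585352
black [[704.0, -72.0], [836.0, -168.0], [914.0, -60.0], [782.0, 35.0]] 169.8127716261213
```

Emit:
{"op": "arm_command", "data": {
  "motion": [
    [[0,0,-20,0,100],[0,0,-40,0,100],[30,0,-40,0,100],[70,0,-40,0,100],[110,0,-40,0,100],[150,0,-40,0,100],[190,0,-40,0,100],[230,0,-40,0,100],[260,0,-40,0,100],[260,0,-40,0,100]]
  ]
}}

```text
t: 0.93
tcp_pos: [453.7, -503.4, 269.9]
tool_rot: [0.986, 0.167, 0.001, -0.002]
ft_force: [0.3, 0.2, -0.3]
width: 85.5
grasp_force: 0.0
```

Emit:
{"op": "arm_command", "data": {
  "motion": [
    [[12,-36,0,-0.06,100],[24,-72,0,-0.12,100],[36,-108,0,-0.18,100],[48,-144,0,-0.24,100],[60,-180,0,-0.3,100],[72,-216,0,-0.36,100],[84,-252,0,-0.42,100],[96,-288,0,-0.48,100],[108,-324,0,-0.54,100],[120,-360,0,-0.6,100]]
  ]
}}

```text
t: 1.77
tcp_pos: [444.2, -127.8, 271.1]
tool_rot: [0.894, 0.448, -0.0, 0.0]
ft_force: [1.0, 0.5, 0.5]
width: 85.7
grasp_force: 0.0
```

```bash
cat > go.py <<'E'
import sys
from h import *
# target x y z yaw(deg of tool x)
x,y,z,yaw=map(float,sys.argv[1:5]); s=robot.get_state(); r=R.from_quat(s['tool_rot']); M=r.as_matrix()
d=M.T@(np.array([x,y,z])-s['tcp_pos']); cy=np.degrees(np.arctan2(M[1,0],M[0,0]))
print('t',round(s['t'],2),'tcp',np.round(s['tcp_pos'],1),'yaw',cy.round(2),'toolz',M[:,2].round(4),'F',np.round(s['ft_force'],1),'w',s['width'])
print('shift',d.round(1),'turn',round(-np.radians((yaw-cy+180)%360-180),4),'q',np.round(s['q'],2))
E
python3 go.py 444.4 303 150 93.2
```

```text
t 1.77 tcp [ 444.2 -127.8  271.1] yaw 53.2 toolz [-3.e-04 -4.e-04 -1.e+00] F [1.  0.5 0.5] w 85.66903963171805
shift [ 345.1 -257.9  120.9] turn -0.6982 q [ 0.66 -0.03 -0.47  1.79 -0.01  1.38 -0.44]
```

Emit:
{"op": "arm_command", "data": {
  "motion": [
    [[28,-21,0,-0.06,100],[56,-42,0,-0.12,100],[84,-63,10,-0.18,100],[112,-84,20,-0.24,100],[140,-105,35,-0.3,100],[168,-126,50,-0.36,100],[196,-147,65,-0.42,100],[224,-168,80,-0.48,100],[252,-189,95,-0.54,100],[280,-210,110,-0.6,100]]
  ]
}}

```text
t: 2.6
tcp_pos: [445.1, 221.9, 160.6]
tool_rot: [0.722, 0.692, 0.0, 0.0]
ft_force: [1.0, -1.4, 0.0]
width: 85.4
grasp_force: 0.0
```

```bash
python3 go.py 444.4 303 150 93.2
```

```text
t 2.6 tcp [445.1 221.9 160.6] yaw 87.56 toolz [ 6.e-04 -2.e-04 -1.e+00] F [ 1.  -1.4  0. ] w 85.44105007118317
shift [81.  -4.1 10.6] turn -0.0985 q [ 0.23  0.19 -0.85  1.85  0.16  1.17 -0.72]
```

Emit:
{"op": "arm_command", "data": {
  "motion": [
    [[25,-1,5,-0.05,100],[50,-2,10,-0.1,100],[70,-4,10,-0.1,100],[81,-4,10,-0.1,100],[81,-4,10,-0.1,100],[81,-4,10,-0.1,100],[81,-4,10,-0.1,100],[81,-4,10,-0.1,100],[81,-4,10,-0.1,100],[81,-4,10,-0.1,100]]
  ]
}}

```text
t: 3.43
tcp_pos: [445.4, 300.7, 151.4]
tool_rot: [0.688, 0.726, 0.0, 0.0]
ft_force: [0.3, 0.0, -0.7]
width: 85.3
grasp_force: 0.0
```

```bash
python3 go.py 444.4 303 30 93.2
```

```text
t 3.43 tcp [445.4 300.7 151.4] yaw 93.07 toolz [ 6.e-04 -5.e-04 -1.e+00] F [ 0.3  0.  -0.7] w 85.34196850210112
shift [  2.4  -1.  121.4] turn -0.0022 q [ 0.08  0.32 -0.88  1.76  0.27  1.19 -0.83]
```

Emit:
{"op": "arm_command", "data": {
  "motion": [
    [[2,-1,30,0,100],[2,-1,60,0,100],[2,-1,85,0,100],[2,-1,105,0,100],[2,-1,118,0,100],[2,-1,121,0,100],[2,-1,121,0,100],[2,-1,121,0,60],[2,-1,121,0,40],[2,-1,121,0,25]]
  ]
}}

```text
t: 4.27
tcp_pos: [444.6, 304.0, 31.5]
tool_rot: [0.687, 0.726, 0.001, 0.0]
ft_force: [-0.6, 0.7, 0.0]
width: 51.5
grasp_force: 0.0
```

Emit:
{"op": "arm_command", "data": {
  "motion": [
    [[0,0,0,0,15],[0,0,0,0,5],[0,0,0,0,0],[0,0,0,0,0],[0,0,0,0,0],[0,0,0,0,0],[0,0,0,0,0],[0,0,0,0,0],[0,0,0,0,0],[0,0,0,0,0]]
  ]
}}

```text
t: 5.1
tcp_pos: [443.9, 303.5, 30.3]
tool_rot: [0.687, 0.726, -0.0, 0.0]
ft_force: [-0.6, -0.9, 1.9]
width: 13.4
grasp_force: 62.0
```

```bash
python3 go.py 444.4 303 100 93.2
```

```text
t 5.1 tcp [443.9 303.5  30.3] yaw 93.15 toolz [ 0.e+00 -2.e-04 -1.e+00] F [-0.6 -0.9  1.9] w 13.372610659454818
shift [ -0.6   0.4 -69.7] turn -0.0009 q [-0.01  0.48 -0.8   1.86  0.41  0.98 -0.94]
```

Emit:
{"op": "arm_command", "data": {
  "motion": [
    [[0,0,-5,0,0],[0,0,-15,0,0],[0,0,-30,0,0],[0,0,-45,0,0],[0,0,-60,0,0],[0,0,-70,0,0],[0,0,-75,0,0],[0,0,-75,0,0],[0,0,-75,0,0],[0,0,-75,0,0]]
  ]
}}

```text
t: 5.93
tcp_pos: [443.6, 303.2, 104.5]
tool_rot: [0.687, 0.726, -0.001, -0.0]
ft_force: [0.1, -0.0, -1.3]
width: 13.6
grasp_force: 61.8
```

```bash
python3 go.py 614.8 -114.3 100 56.5
```

```text
t 5.93 tcp [443.6 303.2 104.5] yaw 93.15 toolz [-9.e-04 -6.e-04 -1.e+00] F [ 0.1 -0.  -1.3] w 13.550190640060467
shift [-426.3  148.     4.7] turn 0.6396 q [ 0.05  0.38 -0.86  1.81  0.32  1.1  -0.87]
```

Emit:
{"op": "arm_command", "data": {
  "motion": [
    [[-12,4,0,0.02,0],[-30,10,0,0.05,0],[-52,18,0,0.085,0],[-76,26,0,0.12,0],[-100,35,0,0.16,0],[-124,43,0,0.2,0],[-148,51,0,0.24,0],[-172,60,0,0.28,0],[-196,68,0,0.32,0],[-220,76,0,0.36,0]]
  ]
}}

```text
t: 6.77
tcp_pos: [531.9, 85.6, 104.7]
tool_rot: [0.807, 0.59, -0.0, -0.0]
ft_force: [-0.1, 0.2, -0.3]
width: 13.5
grasp_force: 61.7
```

```bash
python3 go.py 614.8 -114.3 100 56.5
```

```text
t 6.77 tcp [531.9  85.6 104.7] yaw 72.32 toolz [-9.e-04 -4.e-04 -1.e+00] F [-0.1  0.2 -0.3] w 13.452147396354265
shift [-165.3  139.7    4.7] turn 0.2761 q [ 0.36  0.34 -0.7   1.81  0.24  1.09 -0.74]
```

Emit:
{"op": "arm_command", "data": {
  "motion": [
    [[-20,17,0,0.035,0],[-40,34,0,0.07,0],[-62,53,0,0.11,0],[-84,71,0,0.15,0],[-106,90,0,0.19,0],[-128,108,0,0.22,0],[-146,124,0,0.25,0],[-158,134,0,0.27,0],[-164,139,0,0.275,0],[-164,139,0,0.275,0]]
  ]
}}

```text
t: 7.6
tcp_pos: [615.2, -112.0, 104.7]
tool_rot: [0.88, 0.474, -0.0, -0.0]
ft_force: [0.4, 0.2, -1.4]
width: 13.2
grasp_force: 61.7
```

```bash
python3 go.py 614.8 -114.3 35 56.5; python3 - <<'E'
from h import *
cap('top','top2'); cap('scene','scene2')
p=cv2.imread('pics/top2.png'); q=cv2.imread('pics/scene2.png')
cv2.imwrite('pics/c2.png',np.hstack([cv2.resize(p[90:290,270:470],(400,400)),cv2.resize(q[140:340,80:280],(400,400))]))
E
```

```text
t 7.6 tcp [ 615.2 -112.   104.7] yaw 56.63 toolz [-6.e-04 -1.e-04 -1.e+00] F [ 0.4  0.2 -1.4] w 13.214443384176612
shift [-2.1  1.  69.7] turn 0.0023 q [ 0.52  0.49 -0.54  1.58  0.27  1.15 -0.66]
```

View pics/c2.png

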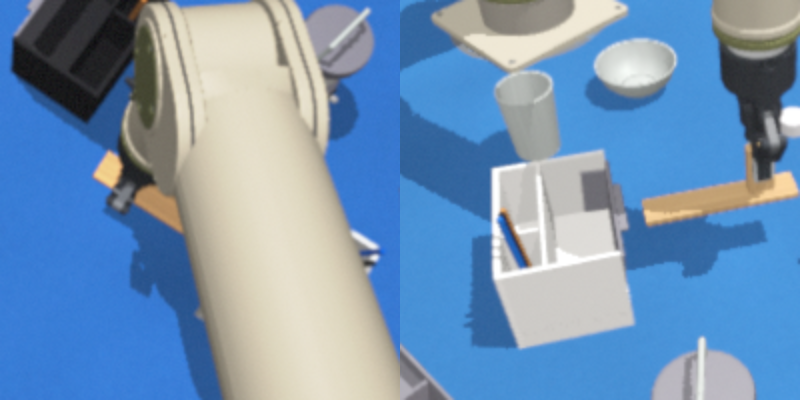

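The right half of the crop shows the blade held flat, with its tip just short of the bin lip at about (645, 210) in the crop and roughly along the organiser's axis. I'll lower it and check from there.

Emit:
{"op": "arm_command", "data": {
  "motion": [
    [[0,0,12,0,0],[0,0,26,0,0],[0,0,40,0,0],[0,0,52,0,0],[-1,1,62,0,0],[-2,1,67,0,0],[-2,1,69,0,0],[-2,1,69,0,0],[-2,1,69,0,0],[-2,1,69,0,0]]
  ]
}}

```text
t: 8.53
tcp_pos: [615.5, -112.3, 37.1]
tool_rot: [0.88, 0.475, 0.0, 0.0]
ft_force: [-0.7, 0.3, 0.3]
width: 13.2
grasp_force: 61.7
```

```bash
python3 - <<'E'
from h import *
p,d=cap('scene','scene3'); C=cloud('scene',d); hsv=cv2.cvtColor(p[:,:,::-1].copy(),cv2.COLOR_BGR2HSV)
m=(hsv[...,0]<30)&(hsv[...,1]>60)&(hsv[...,2]>100); P=C[m]
a=np.radians(33.5); f=np.array([np.sin(a),np.cos(a)]); w=np.array([np.cos(a),-np.sin(a)])
s=robot.get_state(); g=s['tcp_pos'][:2]; print('tcp f,w',g@f,g@w)
F=P[:,:2]@f; W=P[:,:2]@w
k=(F>90)&(F<300)&(abs(W-576)<50)&(P[:,2]>-5)&(P[:,2]<25); F,W,Z=F[k],W[k],P[k,2]; print(k.sum(),F.min(),F.max())
for lo in range(int(F.min()),int(F.max()),20):
    b=(F>=lo)&(F<lo+20); print(lo,b.sum(),'w',np.percentile(W[b],[3,97]).round(1),'z',np.percentile(Z[b],[10,50,90]).round(1))
# organiser from scene
Q=C.reshape(-1,3); F=Q[:,:2]@f; W=Q[:,:2]@w; k=(F>-60)&(F<105)&(W>480)&(W<670)&(Q[:,2]>106)&(Q[:,2]<116)
r=cv2.minAreaRect(Q[k][:,:2].astype(np.float32)); c=np.array(r[0]); print(k.sum(),r,'centre f,w',c@f,c@w)
cv2.imwrite('pics/c3.png',cv2.resize(p[200:320,130:290,::-1],None,fx=5,fy=5,interpolation=2))
E
python3 go.py 577.2 -171.1 35 56.5
```

```text
tcp f,w 246.02795202407594 575.228742665035
863 115.73251520666759 283.6518522994326
115 112 w [561.1 595.4] z [11.3 13.3 15. ]
135 113 w [561.5 594.5] z [11.4 13.2 14.6]
155 113 w [560.7 595.2] z [11.2 13.4 15.1]
175 112 w [559.9 594.8] z [11.4 13.6 15.2]
195 106 w [561.6 594.1] z [11.3 13.2 15. ]
215 104 w [561.8 594. ] z [10.6 13.8 16. ]
235 73 w [580.3 594. ] z [11.2 14.4 21.5]
255 86 w [562.6 594. ] z [11.1 13.6 15.2]
275 44 w [561.5 593.2] z [11.3 13.5 15. ]
695 ((496.8718566894531, -298.352783203125), (119.53944396972656, 164.03109741210938), 56.515018463134766) centre f,w 25.449798780216245 579.0063323981196
t 8.58 tcp [ 615.5 -112.3   37.1] yaw 56.77 toolz [ 1.2e-03 -3.0e-04 -1.0e+00] F [ 0.3 -0.  -0.6] w 13.545573717675648
shift [-70.1   0.2   2. ] turn 0.0046 q [ 0.51  0.56 -0.52  1.63  0.31  1.03 -0.69]
```

View pics/c3.png

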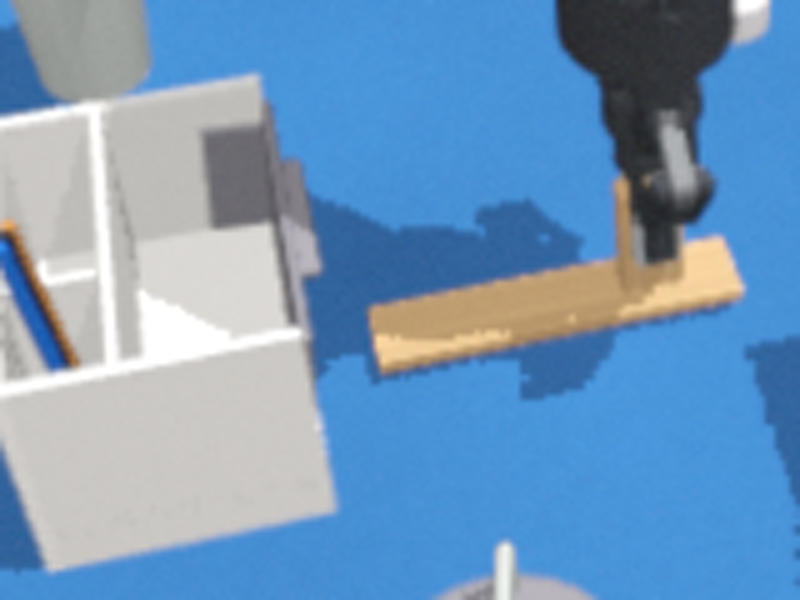

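The blade is flat and square. It is aligned to about 0.5° and within about 2 mm laterally, with the tip about 31 mm before the mouth and its top about 13 mm up. I'll slide it in slowly.

Emit:
{"op": "arm_command", "data": {
  "motion": [
    [[0,0,1,0,0],[-4,0,2,0,0],[-9,0,2,0,0],[-14,0,2,0,0],[-19,0,2,0,0],[-24,0,2,0,0],[-29,0,2,0,0],[-34,0,2,0,0],[-39,0,2,0,0],[-44,0,2,0,0]]
  ]
}}

```text
t: 9.42
tcp_pos: [590.6, -149.6, 34.4]
tool_rot: [0.88, 0.475, 0.0, 0.0]
ft_force: [-0.6, -0.0, 0.0]
width: 13.6
grasp_force: 61.7
```

```bash
python3 go.py 564.2 -190 35 56.5
```

```text
t 9.42 tcp [ 590.6 -149.6   34.4] yaw 56.76 toolz [ 1.e-04 -1.e-04 -1.e+00] F [-0.6 -0.   0. ] w 13.555031690528294
shift [-48.3   0.1  -0.6] turn 0.0046 q [ 0.58  0.53 -0.51  1.68  0.3   1.01 -0.62]
```

Emit:
{"op": "arm_command", "data": {
  "motion": [
    [[-6,0,0,0,0],[-12,0,0,0,0],[-18,0,0,0,0],[-24,0,0,0,0],[-30,0,0,0,0],[-36,0,0,0,0],[-42,0,0,0,0],[-47,0,0,0,0],[-49,0,0,0,0],[-49,0,0,0,0]]
  ]
}}

```text
t: 10.25
tcp_pos: [563.7, -190.8, 34.3]
tool_rot: [0.88, 0.475, -0.0, 0.0]
ft_force: [-0.3, -0.6, -1.4]
width: 13.1
grasp_force: 61.7
```

Emit:
{"op": "arm_command", "data": {
  "motion": [
    [[0,0,1,0,0],[0,0,2,0,0],[0,0,3,0,0],[0,0,3,0,0],[0,0,3,0,0],[0,0,3,0,0],[0,0,3,0,0],[0,0,3,0,0],[0,0,3,0,0],[0,0,3,0,0]]
  ]
}}

```text
t: 11.08
tcp_pos: [564.0, -190.1, 31.3]
tool_rot: [0.88, 0.475, 0.0, 0.0]
ft_force: [0.7, 0.8, -0.4]
width: 13.7
grasp_force: 61.7
```

```bash
python3 go.py 564.2 -190 30.5 56.5
```

```text
t 11.08 tcp [ 564.  -190.1   31.3] yaw 56.77 toolz [ 1.e-04 -1.e-04 -1.e+00] F [ 0.7  0.8 -0.4] w 13.715094251666478
shift [0.2 0.1 0.8] turn 0.0046 q [ 0.65  0.51 -0.51  1.72  0.29  0.99 -0.54]
```

No contact force so far. I'll lower it to touch, then release it slowly, and check before withdrawing.

Emit:
{"op": "arm_command", "data": {
  "motion": [
    [[0,0,0.5,0,0],[0,0,1,0,0],[0,0,1,0,0],[0,0,1,0,0],[0,0,1,0,25],[0,0,1,0,35],[0,0,1,0,45],[0,0,1,0,55],[0,0,1,0,60],[0,0,1,0,60]]
  ]
}}

```text
t: 11.92
tcp_pos: [564.0, -190.1, 30.3]
tool_rot: [0.88, 0.475, -0.0, 0.0]
ft_force: [-0.0, -0.8, -0.3]
width: 51.0
grasp_force: 0.0
```

Emit:
{"op": "arm_command", "data": {
  "motion": [
    [[0,0,0,0,60],[0,0,-5,0,60],[0,0,-15,0,60],[0,0,-30,0,60],[0,0,-50,0,60],[0,0,-75,0,60],[0,0,-100,0,60],[0,0,-130,0,60],[0,0,-160,0,60],[0,0,-180,0,60]]
  ]
}}

```text
t: 12.75
tcp_pos: [564.8, -190.0, 214.6]
tool_rot: [0.88, 0.476, 0.001, 0.001]
ft_force: [0.2, 0.2, 0.8]
width: 51.4
grasp_force: 0.0
```

```bash
python3 - <<'E'
from h import *
p,d=cap('scene','scene4'); C=cloud('scene',d); hsv=cv2.cvtColor(p[:,:,::-1].copy(),cv2.COLOR_BGR2HSV)
m=(hsv[...,0]<30)&(hsv[...,1]>60)&(hsv[...,2]>60); P=C[m]
a=np.radians(33.5); f=np.array([np.sin(a),np.cos(a)]); w=np.array([np.cos(a),-np.sin(a)])
F=P[:,:2]@f; W=P[:,:2]@w
k=(F>80)&(F<300)&(abs(W-576)<50)&(P[:,2]>-5)&(P[:,2]<90); F,W,Z=F[k],W[k],P[k,2]; print(k.sum(),F.min(),F.max())
for lo in range(int(F.min()),int(F.max()),20):
    b=(F>=lo)&(F<lo+20)&(Z<20); print(lo,b.sum(),'w',np.percentile(W[b],[3,97]).round(1),'z',np.percentile(Z[b],[10,50,90]).round(1))
cv2.imwrite('pics/c4.png',cv2.resize(p[140:340,80:347,::-1],None,fx=3,fy=3,interpolation=2))
s=robot.get_state(); print(s['t'],s['tcp_pos'],s['width'],s['ft_force'])
E
```

```text
767 87.0046913421043 190.6900981922788
87 111 w [562.6 594.4] z [4.4 6.4 8.2]
107 111 w [562.  594.5] z [4.5 6.8 8.6]
127 99 w [562.4 594.2] z [ 4.4  7.  13.2]
147 79 w [580.8 594.1] z [ 3.6  7.5 16.2]
167 103 w [561.3 593.8] z [4.8 6.5 8.2]
187 21 w [560.1 593.4] z [3.9 6.4 7.3]
12.8 [ 566.17990358 -190.25339153  218.03997085] 51.39067731106537 [1.47814234 0.13577983 3.14523351]
```

View pics/c4.png

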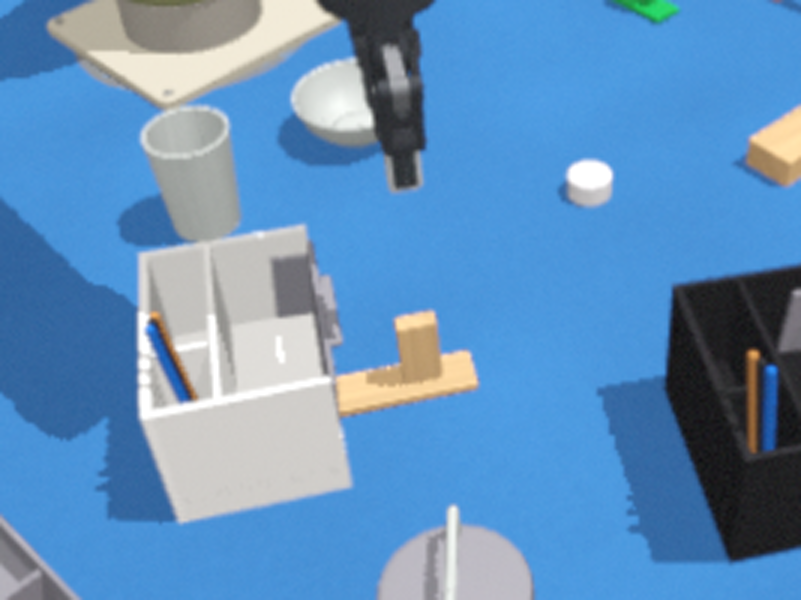

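The blade lies flat at (340–475, 380), with its front part under the bin. Its rear end is at f≈191, so the tip is about 63 mm inside. The gripper is clear.

```bash
python3 -c "
from plant import robot
print(robot.finish_job())"
```

```text
the job is handed in; nothing more can be done
None
```

The thin feeler is lying flat and square in the gap, released with about 63 mm of its blade under the bin; it went in with no contact force felt, the thick feeler was not touched, and I handed the job in at about 13 s.

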